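# Find the heavy side of a seized gaming-wheel rotor and hold it down

### The arm

A 7-joint arm with a two-finger parallel gripper is mounted at the origin on a cart in front of the work surface, level with it; the furniture and walls round the work are solid. World frame = base frame: x ahead of the robot, y to its left, z up, the work surface at z = 0. Lengths are in m, angles in rad, forces in N, time in s.
With the tool pointing down it reaches from about 0.4 to 0.875 m from the base axis. Payload 19.3 kg.
Tool frame: the origin (TCP) lies at the very end of the fingers, on their centre line; the grasp point (between the pads) lies bot.tcp_to_grasp behind it (bot.tcp_to_grasp is the distance from the TCP to the grasp point, in m); z points along the fingers, y is the direction in which the jaws open and shut (so a half turn about z gives the same grasp; the last joint's range is limited). The gripper opens to 85 mm and grips with 20 to 120 N. Pads are 22 mm wide; open, the fingers measure 114 mm over their backs; the gripper's body (76 mm by 85 mm) begins 54 mm behind the grasp point. The pads swing forward as they close: fully open they stand 13 mm farther back than shut.
Start: joints at [1.263, 0.521, -0.036, 1.599, 0.021, 1.021, -0.113], TCP at [0.147, -0.607, 0.231] pointing down, gripper open.
Joint ranges: [-2.91, 2.91], [-0.3, 2.13], [-1.5, 1.42], [0.17, 2.43], [-1.26, 4.41], [0.16, 1.93], [-2.52, 2.52]. Speed limits (rad/s): [1.89, 1.89, 2.39, 2.39, 3.01, 3.01, 3.01].

### API

Orientations are given as [roll, pitch, yaw] about the fixed x, y, z axes, in that order (R = Rz(yaw) Ry(pitch) Rx(roll)).
In Python, from workcell import bot gives the robot as it stands.
- The arm moves only by the tool servo_tool, never from a script. Its argument "targets" is a list of rows, each a list of 2 entries, a list of its own where there are three numbers: the shift along the tool's x, y, z in units of 0.05 m (1.0 is 0.05 m), then the turn about the tool's z in units of 5 degrees (1.0 is 5 degrees). A call has 1 to 12 rows; each row shifts and turns the commanded pose from where the row before left it, along the tool's axes as they then stand; what a row does not reach is not made up. A row lasts 1/8 s, in which the tool goes at most 62.5 mm and 10.7 degrees, less where a joint would pass 70% of its speed; a pose out of reach is approached as far as the arm can. A call with a number of a shift or a turn outside -1 to 1 is refused whole. A call with a gripper value outside its range is refused whole. "gripper" is the opening, from -1 (shut) to 1 (fully open), so that 0 is half open, set as the call begins (left out, the last holds). The fingers move at their own pace and stop on an object; "newtons" is the grip in N (left out, the last holds). Time passes only in rows, so rows that do not move let the fingers close. It gives the time, the measured TCP pose, the force and the opening at its end, in the units of the state.
- bot.observe(): the state, without advancing time (a new reading comes with each control period).
- bot.grab_frame(name): name is "scene" or "top" or "wrist"; returns the picture (384x512x3 uint8, blue, green, red); there is no depth.
- bot.get_calibration(name): a dict with "fx", "fy", "cx", "cy" (pixels), "k1" (the pictures are not rectified: a ray, as slopes to the right and down, at radius r is drawn at 1 + k1 r^2 times it, then the intrinsics apply), "pose" (4x4, takes a point from camera to world coordinates). Camera axes: x right, y up, looking along -z (the intrinsics and any distortion apply to the point x, -y, -z); pixel columns grow to the right and rows downward; lengths in m; the calibration is good to about 2 mm. A picture is of the moment at which its call begins: read the wrist's pose just before it. get_calibration takes no time and is no camera call; for the wrist camera it gives the pose at the moment of the call.
- bot.job_done(): hands the job in, once; it reports no verdict.
The state is a dict: "clock": time; "qpos": joint angles; "qd": joint speeds; "joint_efforts": joint torques, N m; "position": TCP position; "tool_rot": TCP orientation; "force": force on the tool from outside, world axes, zero at the start; "moment": the same for the moment, N m; "grip_width": finger opening in m.
Only numpy, scipy, OpenCV 4.12 (cv2) and the standard library are available. Lean on these libraries where they do the work, as an engineer would, in place of code of your own. Each camera call takes 0.05 s, during which the arm holds its last target.

### The job

The rotor of a seized gaming wheel is clamped in the small blue vise, and we suspect a weight hidden somewhere under its rim. Slide the vise jaw fully open and leave it open, lift the rotor out by its stem, find its heavy side by feel as you turn it in the hand (nothing shows it), and then hold it still in the air, roughly over the vise and well above it (at least a hand's breadth), with the stem tipped about 45 degrees so that the heavy side of the rim is the lowest. The job finishes while you are holding it like this: do not put it down, and leave the other things on the desk alone.

Things in the scene. Friction and masses are not known exactly. Their poses are not given: they have to be found in the camera images.
- vise: Small blue bench vise fixed to the desk, placed and turned differently each time, 124 x 236 x 66 mm. Origin at desk level straight below the middle of the clamped rotor, z up. The fixed V jaw (top 66 mm above the desk) is at its own +y side; the moving jaw is at its -y side and opens towards its own -y. The rotor lies on two steel rails 30 mm above the desk.
- jaw (a joint): Opening of the moving jaw in m: 0 to 0.002 at the start, 0.048 at its end stop; grows as the jaw moves towards the vise's own -y. Friction about 3 N; it stays where it is left. It is 96 mm wide along the vise's x; its steel lip (top 67 mm above the desk) overhangs the clamped rotor's rim by 8 mm, so the jaw must be opened before lifting.
- jaw_post (a point): Point on the axis of the upright round post on the moving jaw, 100 mm above the desk. The post is dark steel with a red cap, 15 mm in diameter, and stands free from 70 to 112 mm above the desk; while clamped it is 68 mm from the rotor's stem, towards the vise's own -y.
- rotor: Loose rotor: dark wooden disc, 100 mm diameter, 24 mm thick, brass band, red and white spots; upright brass stem in its middle. Origin: centre of its underside; z along the stem (up). The disc weighs 0.14 kg; sealed in it, 33 mm off the axis, 12 mm above the underside, is a weight of 0.27 to 0.41 kg, fixed in a direction that differs each time: spots and x, y axes do not tell it.
- stem_top (a point): Centre of the flat top of the stem, 76 mm above the disc's underside, 106 mm above the desk while clamped. The stem is smooth round brass, 18 mm diameter, 52 mm long. Held upright by it, the rotor pulls down on its heavy side with a moment of 0.09 to 0.13 N m about the stem. A firm grip (50 N or more) keeps it from turning or sagging in the fingers.
- jar_green: Bystander: small screw jar with green powder and black lid, 54 x 54 x 56 mm, origin under its centre.
- powder_brush: Bystander: brush with wooden handle, 16 x 170 x 10 mm, lying, origin under its centre.
- swab_tube: Bystander: thin white tube with a blue cap, 13 x 128 x 13 mm, lying, origin under its centre.
- lens_cap: Bystander: flat round black lens cap, 59 x 59 x 10 mm, lying, origin under its centre.
- bed (a point): Point on the vise's axis between the bed rails, 30 mm above the desk: where the centre of the rotor's underside lies while clamped.

How it is judged:
On the way, in this order (a step that is already met when the one before it is completed fails the run):
1. the vise jaw is slid open (at least 40 mm) while the rotor still lies in the vise (value of joint jaw above 0.04 m and distance between rotor and bed below 0.03 m), for 0.1 s.
2. the rotor is lifted clear of the vise in the fingers (its underside 7 cm or more above the desk) (height (world z) of rotor above 0.07 m and contact force between rotor and the fingers above 1 N and contact force between rotor and vise below 0.1 N), for 0.2 s.
At the end, for the whole second after the job is handed in: Fingers hold the rotor still, stem up, its underside over 15 cm above the desk, within 20 cm of the vise in plan, touching no vise; the weight's direction points 35 degrees or more below level and is the lowest of the rim within about 24 degrees (at 45 degrees tip); jaw open 40 mm or more (height (world z) of rotor above 0.15 m and horizontal distance between rotor and vise below 0.2 m and contact force between rotor and the fingers above 1 N and contact force between rotor and vise below 0.1 N and angle between slug_c0's own x axis and vertical above 2.18 rad and angle between slug_c0's own y axis and vertical between 1.27 and 1.87 rad and angle between rotor's own z axis and vertical below 1.75 rad and linear speed of rotor below 0.03 m/s and angular speed of rotor below 0.25 rad/s and value of joint jaw above 0.04 m); the arm keeps its last pose, push and grip.
It fails at once if a bystander (green jar, brush, white tube or lens cap) is moved by more than 2 cm (distance of any of jar_green, powder_brush, swab_tube, lens_cap from where it was at the start of the episode above 0.02 m).
It also fails if it takes over 56 s, if anything falls off the work surface, if the arm or the gripper's body presses on something with over 40 N, if the wrist force passes 120 N, or if a joint passes its speed limit or range.

## Working session

There is one attempt and no reset: what is moved stays moved. The work goes in short steps, Python scripts to look and compute and a tool call to move; the robot and the scene stay as the last step left them, time stands still between calls to the robot, and variables do not carry over. Pictures are saved under pics/ and viewed, and the job is handed in when it is done.

Besides the shell and the picture viewer there is one more tool, called after "Emit:" as name(argument=value, ...) on one line, values as JSON. servo_tool: Moves the arm, as the interface text tells. Its arguments: {"type":"object","properties":{"targets":{"type":"array","items":{"type":"array"}},"gripper":{"type":"number"},"newtons":{"type":"number"}},"required":["targets"]}

```bash
mkdir -p pics; ls; cat > h.py <<'E'
import numpy as np, cv2
from workcell import bot
from scipy.spatial.transform import Rotation as R
def ray(c,u,v):
    p=cv2.undistortPoints(np.array([[[u,v]]],float),np.array([[c['fx'],0,c['cx']],[0,c['fy'],c['cy']],[0,0,1]]),np.array([c['k1'],0,0,0]))[0,0]
    # note
    T=np.array(c['pose']); d=T[:3,:3]@np.array([p[0],-p[1],-1]); return T[:3,3],d
def hit(c,u,v,z):
    o,d=ray(c,u,v); return o+d*(z-o[2])/d[2]
def proj(c,P):
    T=np.array(c['pose']); q=T[:3,:3].T@(np.array(P)-T[:3,3]); x,y=q[0]/-q[2],-q[1]/-q[2]
    s=1+c['k1']*(x*x+y*y); return c['fx']*x*s+c['cx'],c['fy']*y*s+c['cy']
def st():
    s=bot.observe(); print({k:np.round(v,4).tolist() for k,v in s.items()}); return s
E
python3 - <<'E'
from h import *
st(); print(bot.tcp_to_grasp)
for n in ['scene','top','wrist']:
    c=bot.get_calibration(n); print(n,c)
    cv2.imwrite(f'pics/{n}0.png',bot.grab_frame(n))
E
```

```text
pics
{'clock': 0.0, 'qpos': [1.2628, 0.5221, -0.0363, 1.6, 0.0212, 1.0211, -0.1128], 'qd': [-0.0002, -0.0007, 0.0004, -0.0017, 0.0018, 0.0023, -0.0017], 'joint_efforts': [0.0005, -92.7125, 1.9802, -36.9933, 0.0179, 0.0081, 0.0], 'position': [0.1471, -0.6071, 0.2307], 'tool_rot': [-3.1404, 0.0001, 0.2378], 'force': [0.1131, 0.4341, -0.0019], 'moment': [0.0018, -0.0308, -0.0147], 'grip_width': 0.0851}
0.0187
scene {'fx': 404.8138783410772, 'fy': 404.8138783410772, 'cx': 254.53678500556046, 'cy': 192.80264016764545, 'k1': -0.06908783801022514, 'pose': array([[ 0.65915559,  0.3086071 , -0.68576641,  0.01423803],
       [-0.75179562,  0.2920263 , -0.59120554, -0.58034907],
       [ 0.0178116 ,  0.90525262,  0.42450023,  0.46941218],
       [ 0.        ,  0.        ,  0.        ,  1.        ]])}
top {'fx': 478.32037013220753, 'fy': 478.32037013220753, 'cx': 256.15907616255885, 'cy': 195.14665822779634, 'k1': 0.03947802409834041, 'pose': array([[ 0.02384121,  0.99667874, -0.07786576,  0.50217121],
       [-0.99947704,  0.02546512,  0.01992916, -0.09728494],
       [ 0.02184583,  0.07734991,  0.99676464,  0.99791918],
       [ 0.        ,  0.        ,  0.        ,  1.        ]])}
wrist {'fx': 278.68999669821744, 'fy': 278.68999669821744, 'cx': 251.8050491991086, 'cy': 195.19872202617407, 'k1': -0.03620826281454013, 'pose': array([[ 0.2367355 ,  0.93115964,  0.27730493,  0.21717415],
       [-0.9715728 ,  0.22736203,  0.06597584, -0.59188131],
       [-0.00161457, -0.28504075,  0.95851404,  0.37381766],
       [ 0.        ,  0.        ,  0.        ,  1.        ]])}
```

View pics/top0.png

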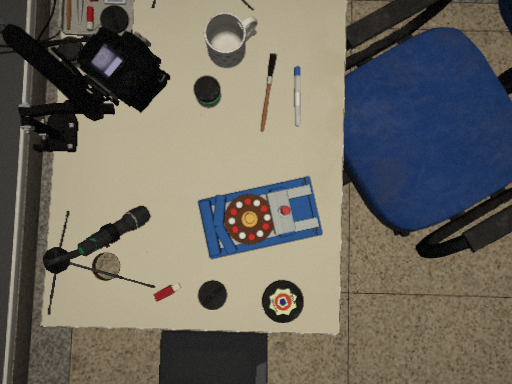

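View pics/scene0.png

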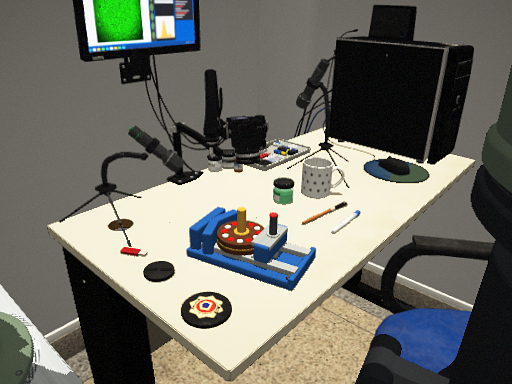

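```bash
python3 - <<'E'
import cv2
a=cv2.imread('pics/top0.png')[165:270,185:335]; cv2.imwrite('pics/topc.png',cv2.resize(a,None,fx=5,fy=5,interpolation=cv2.INTER_CUBIC))
a=cv2.imread('pics/scene0.png')[195:300,175:325]; cv2.imwrite('pics/scenec.png',cv2.resize(a,None,fx=5,fy=5,interpolation=cv2.INTER_CUBIC))
E
```

```text
(no output)
```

View pics/topc.png

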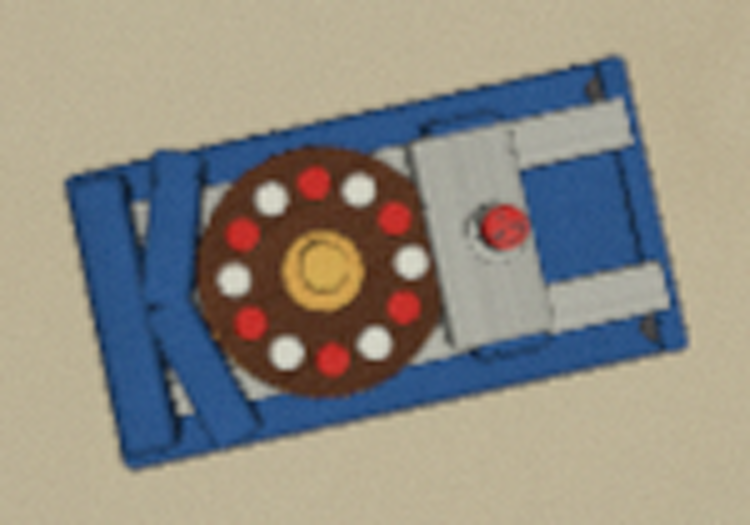

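View pics/scenec.png

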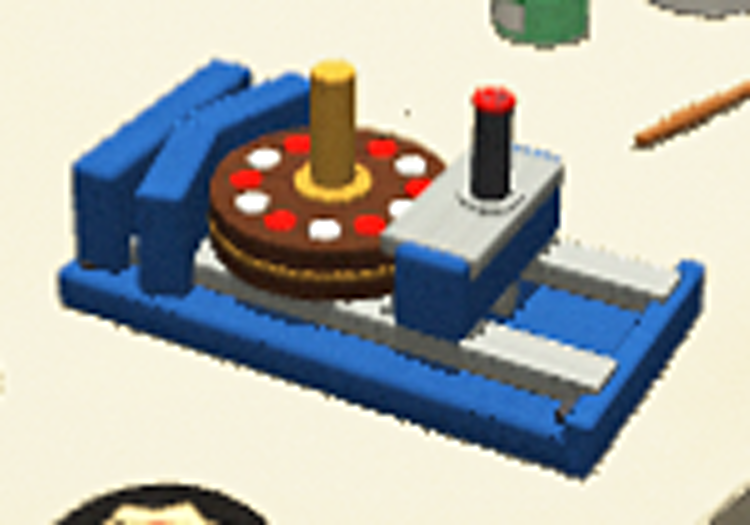

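```bash
python3 - <<'E'
from h import *
t=bot.get_calibration('top');s=bot.get_calibration('scene')
f=lambda u,v,x,y:(x+(u+.5)/5-.5,y+(v+.5)/5-.5)
a=hit(t,*f(325,267,185,165),.106);b=hit(t,*f(506,227,185,165),.112)
a2=hit(s,*f(333,70,175,195),.106);b2=hit(s,*f(494,100,175,195),.112)
print(a,b,a2,b2)
for p,q in((a,b),(a2,b2)):
    d=q-p; print(np.hypot(*d[:2]),np.degrees(np.arctan2(d[1],d[0])))
# corners of base; height ~?
for uv in [(68,180),(620,60),(688,345),(130,468)]: print(hit(t,*f(*uv,185,165),.02))
for n,uv in dict(jar=(207,91),brush0=(263,130),brush1=(273,55),tube0=(297,124),tube1=(297,67),cap=(212,295),sol=(283,301),mug=(225,40)).items(): print(n,hit(t,*uv,.01))
E
```

```text
[ 0.52884064 -0.10391712  0.106     ] [ 0.54514261 -0.1706617   0.112     ] [ 0.52886644 -0.10315024  0.106     ] [ 0.54371617 -0.1714914   0.112     ]
0.06870657122806331 -76.27456580654523
0.06993589282152575 -77.74086154532331
[0.56437029 0.00127886 0.02      ]
[ 0.61965823 -0.22400367  0.02      ]
[ 0.503256   -0.25359327  0.02      ]
[ 0.44823647 -0.02768256  0.02      ]
jar [ 0.79580949 -0.00868212  0.01      ]
brush0 [ 0.71645636 -0.12809446  0.01      ]
brush1 [ 0.87741444 -0.14555744  0.01      ]
tube0 [ 0.73119282 -0.19913629  0.01      ]
tube1 [ 0.85311755 -0.19686652  0.01      ]
cap [ 0.37370819 -0.03221173  0.01      ]
sol [ 0.36469388 -0.17682004  0.01      ]
mug [ 0.9064144  -0.04335514  0.01      ]
```

Emit:
servo_tool(targets=[[[0, 0, -1], -1], [[0, 0, -1], -1], [[0.6, -0.4, 0], 0], [[0.6, -0.4, 0], 0], [[0.6, -0.4, 0], 0], [[0.6, -0.4, 0], 0], [[0.6, -0.4, 0], 0], [[0.6, -0.4, 0], 0], [[0.6, -0.4, 0], 0], [[0.6, -0.4, 0], 0]], gripper=1, newtons=40)

```text
clock: 1.4
position: [0.3034, -0.3635, 0.3312]
tool_rot: [-3.141, 0.0, 0.412]
force: [0.5, -0.9, -0.1]
grip_width: 0.0854
```

Emit:
servo_tool(targets=[[[0.8, 0, 0], -1], [[0.8, 0, 0], -1], [[0.8, 0, 0], -1], [[0.8, 0, 0], -1], [[0, 0, 0], -1], [[0, 0, 0], -1], [[0, 0, 0], -1], [[0, 0, 0], -1], [[0, 0, 0], -1], [[0, 0, 0], -1], [[0, 0, 0], -1], [[0, 0, 0], -1]])

```text
clock: 2.9
position: [0.4392, -0.2823, 0.3311]
tool_rot: [-3.141, -0.0, 1.462]
force: [0.3, -0.3, -0.7]
grip_width: 0.0852
```

Emit:
servo_tool(targets=[[[0, 0, 0], -1], [[0, 0, 0], -1], [[0, 0, 0], -1], [[0, 0, 0], -1], [[0, 0, 0], 0]])

```text
clock: 3.52
position: [0.4392, -0.2824, 0.3312]
tool_rot: [-3.141, -0.0, 1.808]
force: [-0.5, -0.4, 0.8]
grip_width: 0.0856
```

```bash
cat >> h.py <<'E'
def to(P):
    s=bot.observe(); Rm=R.from_euler('xyz',s['tool_rot']).as_matrix()
    print('units',np.round(Rm.T@(np.array(P)-s['position'])/.05,3))
E
python3 - <<'E'
from h import *
st(); to([.545,-.170,.2])
c=bot.get_calibration('wrist'); print(c['pose']); cv2.imwrite('pics/w1.png',bot.grab_frame('wrist'))
E
```

```text
{'clock': 3.525, 'qpos': [0.8757, 0.2948, -0.5298, 1.7161, 0.1597, 1.1742, 0.5399], 'qd': [-0.0066, -0.0003, 0.0082, -0.0002, -0.0029, -0.0006, -0.0528], 'joint_efforts': [0.2466, -68.6864, -5.3881, -39.5724, 0.1022, 0.0222, 1.58], 'position': [0.4392, -0.2824, 0.3312], 'tool_rot': [-3.1414, -0.0003, 1.808], 'force': [-0.4826, -0.4305, 0.8275], 'moment': [0.0108, -0.0175, -0.0702], 'grip_width': 0.0856}
units [1.686 2.586 2.623]
[[ 9.71711746e-01 -2.26128327e-01 -6.81341450e-02  4.21355505e-01]
 [ 2.36168459e-01  9.31440957e-01  2.76843281e-01 -2.13413563e-01]
 [ 8.60825018e-04 -2.85103005e-01  9.58496498e-01  4.74197673e-01]
 [ 0.00000000e+00  0.00000000e+00  0.00000000e+00  1.00000000e+00]]
```

View pics/w1.png

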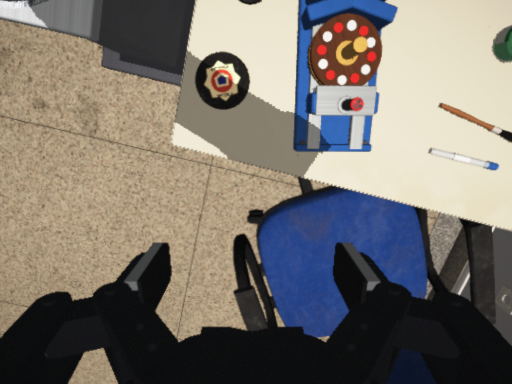

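Emit:
servo_tool(targets=[[[0.42, 0.65, 0], 0], [[0.42, 0.65, 0], 0], [[0.42, 0.65, 0], 0], [[0.42, 0.65, 0], 0], [[0, 0, 0.8], 0], [[0, 0, 0.8], 0], [[0, 0, 0.8], 0], [[0, 0, 0], 0]])

```text
clock: 4.58
position: [0.5446, -0.1698, 0.2093]
tool_rot: [-3.138, -0.002, 1.807]
force: [-0.5, -0.2, 1.4]
grip_width: 0.0852
```

```bash
python3 - <<'E'
from h import *
st(); to([.545,-.170,.08])
c=bot.get_calibration('wrist'); print(proj(c,[.545,-.17,.112]),proj(c,[.5288,-.1035,.106])); cv2.imwrite('pics/w2.png',bot.grab_frame('wrist'))
E
```

```text
{'clock': 4.575, 'qpos': [0.5848, 0.5073, -0.5405, 1.7463, 0.3053, 0.9772, 0.1625], 'qd': [0.0096, -0.0526, -0.0197, -0.0623, -0.0193, 0.0489, 0.0241], 'joint_efforts': [-0.518, -80.1042, -7.589, -31.0612, 0.5836, -1.4492, -0.5477], 'position': [0.5446, -0.1698, 0.2093], 'tool_rot': [-3.1378, -0.0023, 1.8072], 'force': [-0.535, -0.1658, 1.3651], 'moment': [-0.0186, -0.0118, 0.0969], 'grip_width': 0.0852}
units [-0.011  0.017  2.586]
(np.float64(253.4985138538427), np.float64(195.43123346761902)) (np.float64(253.50597895855125), np.float64(116.54782167065325))
```

View pics/w2.png

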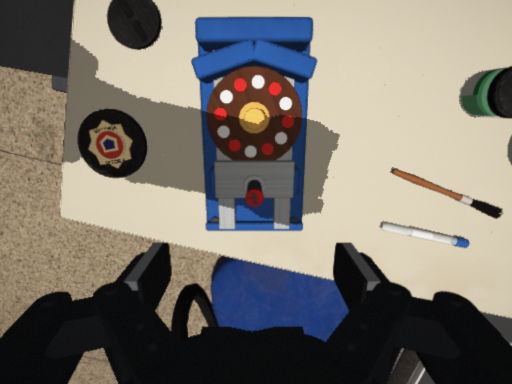

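Emit:
servo_tool(targets=[[[0, 0, 0.8], 0], [[0, 0, 0.8], 0], [[0, 0, 0.6], 0], [[0, 0, 0.36], 0], [[0, 0, 0], 0]])

```text
clock: 5.25
position: [0.5462, -0.1701, 0.0837]
tool_rot: [-3.142, 0.0, 1.808]
force: [-1.2, 0.1, 0.5]
grip_width: 0.0853
```

Emit:
servo_tool(targets=[[[0, 0, 0], 0], [[0, 0, 0], 0], [[0, 0, 0], 0], [[0, 0, 0], 0], [[0, 0, 0], 0], [[0, 0, 0], 0]], gripper=-1, newtons=40)

```text
clock: 6.0
position: [0.5465, -0.17, 0.0837]
tool_rot: [3.14, 0.0, 1.809]
force: [2.4, 0.8, 6.0]
grip_width: 0.0137
```

Emit:
servo_tool(targets=[[[-0.1, 0, 0], 0], [[-0.15, 0, 0], 0], [[-0.15, 0, 0], 0], [[-0.15, 0, 0], 0], [[-0.15, 0, 0], 0], [[-0.15, 0, 0], 0], [[-0.05, 0, 0], 0], [[0, 0, 0], 0]])

```text
clock: 7.0
position: [0.5572, -0.2139, 0.0837]
tool_rot: [3.14, 0.0, 1.809]
force: [3.0, 0.4, 6.0]
grip_width: 0.0137
```

Emit:
servo_tool(targets=[[[-0.04, 0, 0], 0], [[-0.02, 0, 0], 0], [[0, 0, 0], 0]])

```text
clock: 7.38
position: [0.5577, -0.2161, 0.0837]
tool_rot: [3.14, -0.0, 1.809]
force: [1.5, 3.9, 7.7]
grip_width: 0.0136
```

Emit:
servo_tool(targets=[[[0, 0, 0], 0], [[0, 0, 0], 0], [[0, 0, 0], 0], [[0, 0, 0], 0], [[0, 0, 0], 0]], gripper=1)

```text
clock: 8.0
position: [0.5571, -0.2168, 0.0833]
tool_rot: [-3.142, 0.0, 1.808]
force: [0.2, 0.0, 0.1]
grip_width: 0.0854
```

Emit:
servo_tool(targets=[[[0, 0, -0.8], 0], [[0, 0, -0.8], 0], [[0, 0, -0.8], 0], [[0, 0, -0.4], 0], [[0, 0, 0], 0], [[0, 0, 0], 0]])

```text
clock: 8.75
position: [0.5568, -0.2167, 0.2225]
tool_rot: [-3.141, -0.0, 1.809]
force: [0.0, -0.2, -0.7]
grip_width: 0.0851
```

```bash
python3 - <<'E'
from h import *
st(); to([.5288,-.1035,.107])
c=bot.get_calibration('wrist'); print(proj(c,[.5563,-.2162,.112]),proj(c,[.5288,-.1035,.106])); cv2.imwrite('pics/w3.png',bot.grab_frame('wrist'))
E
```

```text
{'clock': 8.75, 'qpos': [0.6451, 0.5331, -0.5404, 1.6641, 0.3095, 1.0317, 0.243], 'qd': [-0.0018, 0.0084, 0.0026, 0.0017, -0.0005, 0.0004, 0.0009], 'joint_efforts': [0.0665, -90.9536, -9.174, -36.2622, -0.0061, 0.0401, 0.0158], 'position': [0.5568, -0.2167, 0.2225], 'tool_rot': [-3.1407, -0.0005, 1.8085], 'force': [0.0261, -0.238, -0.668], 'moment': [-0.0011, 0.0322, -0.0087], 'grip_width': 0.0851}
units [ 2.331 -0.009  2.311]
(np.float64(252.36881127954507), np.float64(190.32190737558727)) (np.float64(252.3759100400745), np.float64(57.59647226019524))
```

View pics/w3.png

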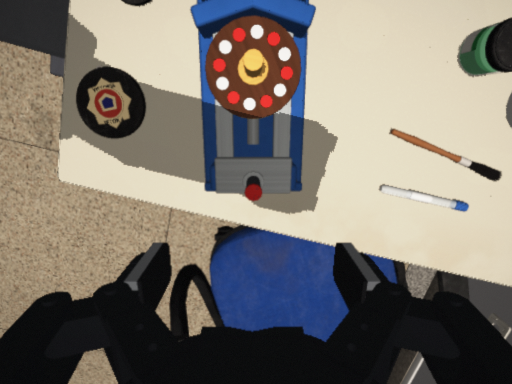

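Emit:
servo_tool(targets=[[[0.8, 0, 0], 0], [[0.8, 0, 0], 0], [[0.73, 0, 0], 0], [[0, 0, 0.8], 0], [[0, 0, 0.8], 0], [[0, 0, 0.5], 0], [[0, 0, 0], 0]])

```text
clock: 9.68
position: [0.5284, -0.1031, 0.1163]
tool_rot: [-3.138, -0.002, 1.809]
force: [-0.8, 0.4, -0.0]
grip_width: 0.0854
```

```bash
python3 - <<'E'
from h import *
s=st(); to([.5288,-.1035,.07])
c=bot.get_calibration('wrist'); print(proj(c,[.5288,-.1035,.106])); cv2.imwrite('pics/w4.png',bot.grab_frame('wrist'))
print(bot.observe()['moment'],bot.observe()['force'])
E
```

```text
{'clock': 9.675, 'qpos': [0.4569, 0.5876, -0.5129, 1.9047, 0.4057, 0.7572, -0.0468], 'qd': [0.0101, -0.0451, -0.0198, -0.0323, -0.0184, 0.0304, 0.0158], 'joint_efforts': [-0.5745, -82.0282, -7.5511, -25.6469, 0.5711, -0.9107, -0.4932], 'position': [0.5284, -0.1031, 0.1163], 'tool_rot': [-3.138, -0.002, 1.8091], 'force': [-0.8487, 0.4311, -0.0057], 'moment': [-0.0081, 0.0053, -0.0054], 'grip_width': 0.0854}
units [-0.011  0.009  0.927]
(np.float64(253.7963766224142), np.float64(236.7519093885848))
[-0.00994583  0.01192623 -0.01649396] [ 0.71881378 -0.04818241  0.8275027 ]
```

View pics/w4.png

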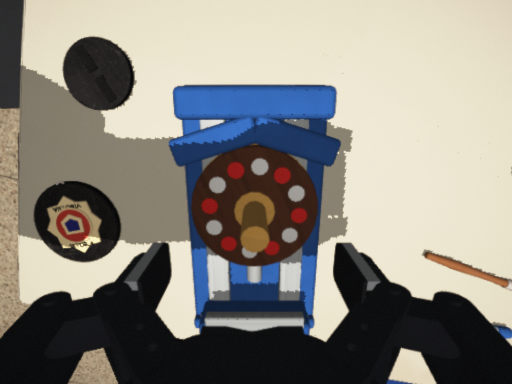

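Emit:
servo_tool(targets=[[[-0.02, 0, 0.4], 0], [[0, 0, 0.3], 0], [[0, 0, 0.2], 0], [[0, 0, 0.02], 0], [[0, 0, 0], 0]])

```text
clock: 10.35
position: [0.5302, -0.1044, 0.0727]
tool_rot: [3.141, 0.0, 1.809]
force: [-0.1, -0.3, 0.8]
grip_width: 0.0855
```

Emit:
servo_tool(targets=[[[0, 0, 0], 0], [[0, 0, 0], 0], [[0, 0, 0], 0], [[0, 0, 0], 0], [[0, 0, 0], 0], [[0, 0, 0], 0]], gripper=-1, newtons=90)

```text
clock: 11.1
position: [0.5301, -0.1045, 0.0726]
tool_rot: [3.141, 0.0, 1.809]
force: [-1.4, -0.3, 6.5]
grip_width: 0.0159
```

Emit:
servo_tool(targets=[[[0, 0, -0.2], 0], [[0, 0, -0.4], 0], [[0, 0, -0.5], 0], [[0, 0, -0.5], 0], [[0, 0, -0.4], 0], [[0, 0, 0], 0], [[0, 0, 0], 0], [[0, 0, 0], 0], [[0, 0, 0], 0]])

```text
clock: 12.22
position: [0.5297, -0.1044, 0.1717]
tool_rot: [-3.141, -0.001, 1.809]
force: [0.4, 1.0, -4.9]
grip_width: 0.0157
```

```bash
cat > feel.py <<'E'
from h import *
M=[];F=[]
for i in range(6):
    o=bot.observe();M.append(o['moment']);F.append(o['force']);
    f=bot.grab_frame('wrist')
    if i==5: import sys; cv2.imwrite('pics/'+sys.argv[1]+'.png',f)
M=np.array(M);print(np.round(M,3).tolist());m=M.mean(0);f=np.mean(F,0);s=st()
print(m,f)
# F=-mg z at r: M=(-ry mg, rx mg)-> r bearing
b=np.degrees(np.arctan2(-m[0],m[1])); y=np.degrees(s['tool_rot'][2])
print('bearing world',b,'rel tool yaw',b-y,'mag',np.hypot(*m[:2]))
E
python3 feel.py f1
```

```text
[[0.063, 0.107, 0.05], [0.098, 0.118, -0.027], [0.043, 0.074, -0.025], [0.043, 0.138, -0.016], [0.046, 0.106, -0.006], [0.127, 0.139, 0.017]]
{'clock': 12.525, 'qpos': [0.4933, 0.5107, -0.5551, 1.8617, 0.345, 0.8657, 0.0064], 'qd': [0.0006, -0.0012, -0.0004, -0.0003, 0.0022, 0.0005, -0.0009], 'joint_efforts': [-0.0228, -84.4307, -8.8555, -32.7413, 0.0809, -0.0833, -0.001], 'position': [0.5299, -0.1045, 0.1722], 'tool_rot': [-3.1415, -0.0001, 1.8086], 'force': [0.0709, -0.6314, -5.2577], 'moment': [0.0724, 0.0987, 0.0287], 'grip_width': 0.0156}
[ 0.07000096  0.11353341 -0.00122524] [ 0.33154324  0.30211137 -4.9829619 ]
bearing world -31.65661575392194 rel tool yaw -135.28059410936498 mag 0.13337904509625947
```

View pics/f1.png

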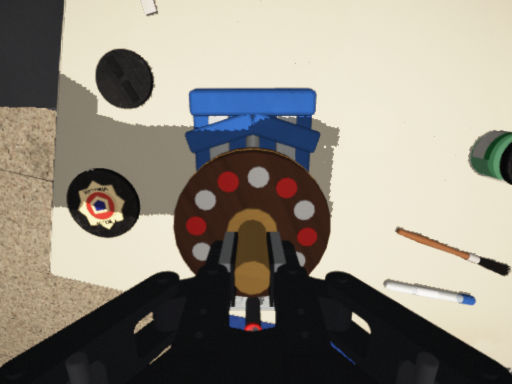

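Emit:
servo_tool(targets=[[[0, 0, 0], -0.5], [[0, 0, 0], -1], [[0, 0, 0], -1], [[0, 0, 0], -1], [[0, 0, 0], -1], [[0, 0, 0], -1], [[0, 0, 0], -1], [[0, 0, 0], -1], [[0, 0, 0], -0.5], [[0, 0, 0], 0], [[0, 0, 0], 0]])

```text
clock: 13.9
position: [0.53, -0.1045, 0.1723]
tool_rot: [-3.142, 0.0, 2.505]
force: [-0.4, 0.1, -5.3]
grip_width: 0.0159
```

```bash
python3 feel.py f2
```

```text
[[0.023, 0.14, 0.008], [0.03, 0.075, -0.0], [0.052, 0.103, -0.063], [0.013, 0.156, 0.001], [-0.012, 0.067, -0.018], [-0.017, 0.089, 0.015]]
{'clock': 14.2, 'qpos': [0.6111, 0.5502, -0.726, 1.8558, 0.4558, 0.9086, 0.6061], 'qd': [0.0003, -0.0008, -0.0006, -0.002, 0.0, -0.0002, 0.001], 'joint_efforts': [-0.0139, -84.2137, -12.9694, -32.3959, 0.0323, -0.1155, -0.0143], 'position': [0.53, -0.1045, 0.1723], 'tool_rot': [-3.1416, -0.0, 2.5064], 'force': [-0.2254, 0.1969, -5.0603], 'moment': [0.0071, 0.1325, 0.0012], 'grip_width': 0.016}
[ 0.01477609  0.10494214 -0.00949023] [-0.1050887   0.3207871  -4.98936123]
bearing world -8.014686438309576 rel tool yaw -151.6209314302016 mag 0.10597728374172978
```

Emit:
servo_tool(targets=[[[0, 0, 0], -0.5], [[0, 0, 0], -1], [[0, 0, 0], -1], [[0, 0, 0], -1], [[0, 0, 0], -1], [[0, 0, 0], -1], [[0, 0, 0], -1], [[0, 0, 0], -1], [[0, 0, 0], -0.5], [[0, 0, 0], 0], [[0, 0, 0], 0]])

```text
clock: 15.58
position: [0.53, -0.1045, 0.1723]
tool_rot: [-3.142, 0.0, -3.079]
force: [1.3, -1.4, -5.3]
grip_width: 0.0157
```

```bash
python3 feel.py f3
```

```text
[[-0.104, 0.078, 0.023], [-0.083, 0.042, 0.021], [-0.084, 0.025, -0.026], [-0.136, 0.149, -0.029], [-0.123, 0.08, 0.014], [-0.072, 0.08, 0.01]]
{'clock': 15.875, 'qpos': [0.719, 0.6042, -0.8946, 1.8507, 0.5692, 0.9654, 1.2057], 'qd': [-0.0014, -0.0012, -0.0007, -0.0002, -0.0003, 0.0013, 0.0012], 'joint_efforts': [-0.0062, -83.9616, -17.4312, -31.6571, -0.0224, -0.1075, -0.011], 'position': [0.53, -0.1045, 0.1723], 'tool_rot': [-3.1415, 0.0, -3.0785], 'force': [0.7443, -0.1719, -4.6395], 'moment': [-0.034, 0.0091, -0.0371], 'grip_width': 0.0159}
[-0.10024582  0.0757189   0.00206424] [ 0.13541771 -0.30901309 -5.15679274]
bearing world 52.935073667775214 rel tool yaw 229.32067456959427 mag 0.12562872509040754
```

```bash
sed -i 's/range(6)/range(int(sys.argv[2]))/; s/if i==5: import sys; /if i==0: /; 1i import sys' feel.py; python3 feel.py f4 14 | tail -2
```

```text
[-0.09023323  0.08002356 -0.00820211] [ 0.21821529  0.01360325 -4.99610086]
bearing world 48.43170511065005 rel tool yaw 224.80945380742983 mag 0.12060599695906615
```

Emit:
servo_tool(targets=[[[0, -0.03, 0.4], 0], [[0, 0, 0.6], 0], [[0, 0, 0.5], 0], [[0, 0, 0.3], 0], [[0, 0, 0.1], 0], [[0, 0, 0.06], 0], [[0, 0, 0], 0]])

```text
clock: 17.45
position: [0.5303, -0.1061, 0.0747]
tool_rot: [-3.141, 0.001, -3.078]
force: [-0.2, -0.3, -4.9]
grip_width: 0.016
```

Emit:
servo_tool(targets=[[[0, 0, 0.03], 0], [[0, 0, 0.01], 0], [[0, 0, 0], 0]])

```text
clock: 17.82
position: [0.5301, -0.1062, 0.0727]
tool_rot: [-3.141, 0.0, -3.079]
force: [-3.6, -2.3, 4.6]
grip_width: 0.0161
```

Touching down; release and turn back 137°.

Emit:
servo_tool(targets=[[[0, 0, 0], 0], [[0, 0, 0], 0], [[0, 0, 0], 0], [[0, 0, 0], 0], [[0, 0, -0.2], 0], [[0, 0, 0], 1], [[0, 0, 0], 1], [[0, 0, 0], 1], [[0, 0, 0], 1], [[0, 0, 0], 1], [[0, 0, 0], 1], [[0, 0, 0], 1]], gripper=1)

```text
clock: 19.32
position: [0.5303, -0.1059, 0.083]
tool_rot: [3.141, 0.0, 2.591]
force: [-0.2, 0.8, 0.0]
grip_width: 0.0857
```

Emit:
servo_tool(targets=[[[0, 0, 0], 1], [[0, 0, 0], 1], [[0, 0, 0], 1], [[0, 0, 0], 1], [[0, 0, 0], 1], [[0, 0, 0], 1], [[0, 0, 0], 1], [[0, 0, 0], 1], [[0, 0, 0], 1], [[0, 0, 0], 1], [[0, 0, 0], 1], [[0, 0, 0], 1]])

```text
clock: 20.82
position: [0.5303, -0.1058, 0.083]
tool_rot: [3.141, -0.0, 1.544]
force: [0.2, 0.1, -0.2]
grip_width: 0.0854
```

Emit:
servo_tool(targets=[[[0, 0, 0], 1], [[0, 0, 0], 1], [[0, 0, 0], 1], [[0, 0, 0], 1], [[0, 0, 0], 1], [[0, 0, 0], 1], [[0, 0, 0], 1], [[0, 0, 0], 1], [[0, 0, 0], 0.4], [[0, 0, 0], 0]])

```text
clock: 22.08
position: [0.5302, -0.1058, 0.0826]
tool_rot: [3.141, -0.0, 0.815]
force: [-0.2, -0.7, -0.3]
grip_width: 0.0856
```

```bash
python3 - <<'E'
from h import *
st();c=bot.get_calibration('wrist'); print(proj(c,[.5301,-.1062,.106])); cv2.imwrite('pics/w5.png',bot.grab_frame('wrist'))
E
```

```text
{'clock': 22.075, 'qpos': [0.2288, 0.6039, -0.1931, 1.9322, 0.1878, 0.6222, -0.8399], 'qd': [0.0048, 0.0048, -0.0047, 0.0026, 0.0074, 0.0014, 0.0146], 'joint_efforts': [-0.3384, -88.4066, -1.048, -24.8979, -0.1785, -0.0164, -0.5433], 'position': [0.5302, -0.1058, 0.0826], 'tool_rot': [3.1415, -0.0004, 0.8149], 'force': [-0.1827, -0.6799, -0.3046], 'moment': [0.03, 0.0483, -0.0395], 'grip_width': 0.0856}
(np.float64(250.66171171571452), np.float64(265.903125104942))
```

View pics/w5.png

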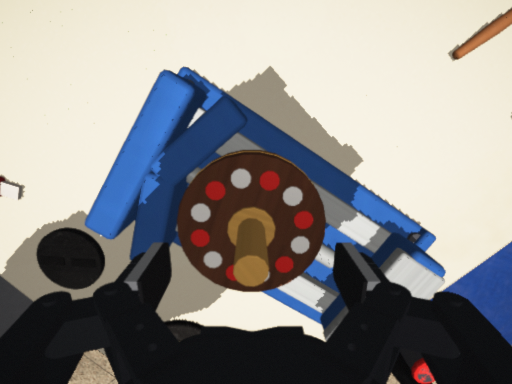

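Emit:
servo_tool(targets=[[[-0.02, 0, 0.1], 0], [[0, 0, 0.1], 0], [[0, 0, 0], 0]])

```text
clock: 22.5
position: [0.529, -0.1067, 0.0717]
tool_rot: [-3.141, 0.001, 0.814]
force: [-0.6, -0.2, 0.0]
grip_width: 0.0854
```

Emit:
servo_tool(targets=[[[0, 0, 0], 0], [[0, 0, 0], 0], [[0, 0, 0], 0], [[0, 0, 0], 0], [[0, 0, 0], 0], [[0, 0, 0], 0]], gripper=-1, newtons=90)

```text
clock: 23.25
position: [0.5294, -0.1068, 0.0725]
tool_rot: [3.141, 0.0, 0.814]
force: [-2.3, -0.4, 4.8]
grip_width: 0.0157
```

Emit:
servo_tool(targets=[[[0, 0, -0.2], 0], [[0, 0, -0.4], 0], [[0, 0, -0.6], 0], [[0, 0, -0.6], 0], [[0, 0, -0.6], 0], [[0, 0, -0.2], 0], [[0, 0, 0], 0], [[0, 0, 0], 0], [[0, 0, 0], 0]])

```text
clock: 24.38
position: [0.529, -0.1066, 0.2014]
tool_rot: [-3.14, 0.001, 0.814]
force: [0.2, 0.9, -5.2]
grip_width: 0.0156
```

```bash
python3 feel.py f5 12|tail -3
```

```text
{'clock': 24.975, 'qpos': [0.263, 0.4292, -0.2311, 1.8469, 0.124, 0.8794, -0.7842], 'qd': [-0.0003, 0.0002, 0.0004, -0.0012, 0.0011, -0.0019, 0.0012], 'joint_efforts': [-0.002, -82.3697, -1.8988, -34.9215, -0.049, -0.0848, -0.0002], 'position': [0.5294, -0.1067, 0.2023], 'tool_rot': [-3.1416, -0.0, 0.8137], 'force': [-0.2167, -0.0564, -5.361], 'moment': [-0.0979, 0.0966, -0.0243], 'grip_width': 0.0161}
[-0.08677378  0.08029216  0.00171219] [ 0.13541049 -0.01005824 -5.12901228]
bearing world 47.22178016575266 rel tool yaw 0.5999916441276412 mag 0.11822233312781316
```

View pics/f5.png

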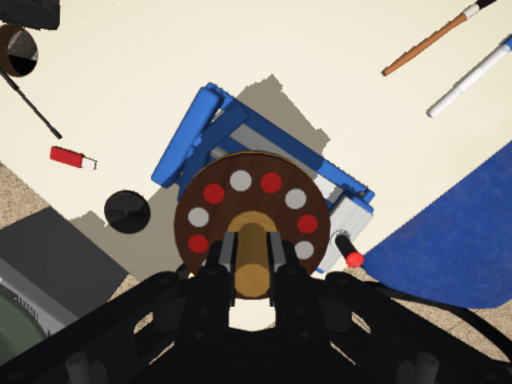

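Emit:
servo_tool(targets=[[[0, 0, 0], -0.5], [[0, 0, 0], -1], [[0, 0, 0], -1], [[0, 0, 0], -1], [[0, 0, 0], -1], [[0, 0, 0], -1], [[0, 0, 0], -1], [[0, 0, 0], -1], [[0, 0, 0], -1], [[0, 0, 0], -1], [[0, 0, 0], -1], [[0, 0, 0], -0.9]])

```text
clock: 26.48
position: [0.5294, -0.1068, 0.2023]
tool_rot: [3.141, 0.0, 1.811]
force: [0.2, -0.0, -5.4]
grip_width: 0.0162
```

Emit:
servo_tool(targets=[[[-0.3, 0, 0], 0], [[-0.6, 0, 0], 0], [[-0.4, 0, 0], 0], [[-0.2, 0, 0], 0], [[0, 0, 0.3], 0], [[0, 0, 0.3], 0], [[0, 0, 0.1], 0], [[0, 0, 0], 0]])

```text
clock: 27.48
position: [0.5469, -0.1791, 0.1668]
tool_rot: [-3.141, -0.001, 1.809]
force: [-0.2, -0.2, -4.4]
grip_width: 0.0161
```

```bash
python3 - <<'E'
from h import *
st();to([.5475,-.1774,.157]);c=bot.get_calibration('scene'); 
f=bot.grab_frame('scene')[130:310,150:350]; cv2.imwrite('pics/s2.png',cv2.resize(f,None,fx=3.3,fy=3.3,interpolation=cv2.INTER_CUBIC))
E
```

```text
{'clock': 27.475, 'qpos': [0.5189, 0.5491, -0.4295, 1.7784, 0.2862, 0.8769, 0.1986], 'qd': [0.0046, -0.0157, -0.0021, -0.0124, -0.0033, 0.0084, 0.003], 'joint_efforts': [-0.1592, -89.6562, -6.8455, -32.7514, 0.0095, -0.1822, -0.0877], 'position': [0.5469, -0.1791, 0.1668], 'tool_rot': [-3.1409, -0.0006, 1.8092], 'force': [-0.1628, -0.1769, -4.3777], 'moment': [-0.0705, -0.0415, 0.0037], 'grip_width': 0.0161}
units [0.029 0.02  0.196]
```

View pics/s2.png

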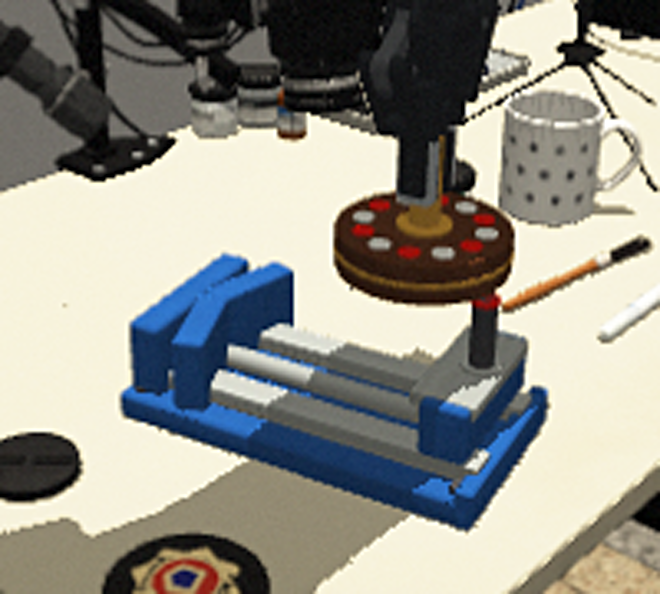

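Emit:
servo_tool(targets=[[[0.18, 0, 0.1], 0], [[0, 0, 0.1], 0], [[0, 0, 0.05], 0], [[0.1, 0, 0.08], 0], [[0.11, 0, 0.08], 0], [[0.08, 0, 0.09], 0], [[0.09, 0, 0.1], 0], [[0, 0, 0], 0]], newtons=60)

```text
clock: 28.52
position: [0.5401, -0.1517, 0.1368]
tool_rot: [-3.141, -0.001, 1.809]
force: [-0.8, 2.6, -2.7]
grip_width: 0.0158
```

```bash
cat > look.py <<'E'
from h import *
import sys
st()
f=bot.grab_frame('scene')[100:300,150:350]; cv2.imwrite('pics/'+sys.argv[1]+'.png',cv2.resize(f,None,fx=3,fy=3,interpolation=cv2.INTER_CUBIC))
E
python3 look.py s3
```

```text
{'clock': 28.525, 'qpos': [0.4701, 0.5693, -0.4194, 1.8389, 0.3104, 0.7992, 0.1291], 'qd': [0.0061, -0.0018, 0.0018, -0.0082, -0.0049, 0.0081, 0.0072], 'joint_efforts': [0.8909, -89.2116, -5.3883, -30.1856, 0.5762, -0.1087, -0.2625], 'position': [0.5401, -0.1517, 0.1368], 'tool_rot': [-3.1409, -0.0008, 1.8092], 'force': [-0.764, 2.596, -2.7372], 'moment': [0.4727, 0.0056, -0.0103], 'grip_width': 0.0158}
```

View pics/s3.png

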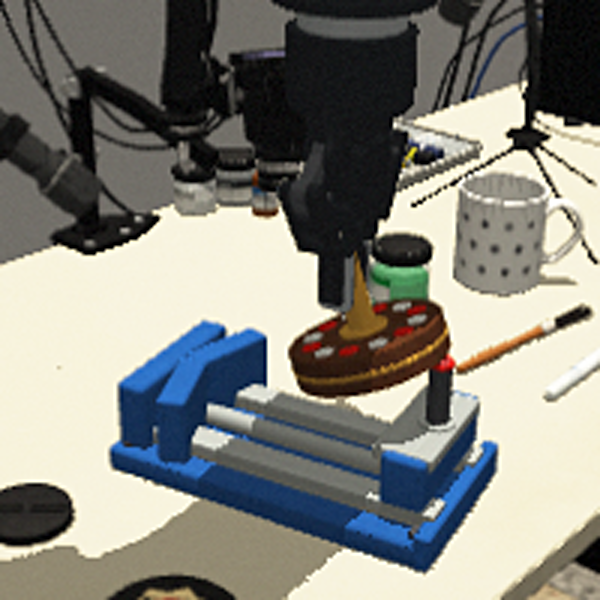

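Emit:
servo_tool(targets=[[[0.07, 0, 0.11], 0], [[0.06, 0, 0.11], 0], [[0.06, 0, 0.11], 0], [[0.03, 0, 0.11], 0], [[0.03, 0, 0.11], 0], [[0.02, 0, 0.11], 0], [[0, 0, 0.05], 0], [[0, 0, 0], 0]])

```text
clock: 29.58
position: [0.5368, -0.1381, 0.1012]
tool_rot: [-3.141, -0.002, 1.809]
force: [-4.0, 9.0, 0.4]
grip_width: 0.0157
```

```bash
python3 look.py s4
```

```text
{'clock': 29.575, 'qpos': [0.4326, 0.6119, -0.3986, 1.8782, 0.3428, 0.7202, 0.0769], 'qd': [0.0007, -0.0002, -0.0017, 0.0043, -0.0028, 0.0057, -0.0004], 'joint_efforts': [4.4249, -90.5087, -1.7466, -29.747, 1.8749, -0.4855, 0.0008], 'position': [0.5368, -0.1381, 0.1012], 'tool_rot': [-3.1408, -0.0016, 1.8093], 'force': [-3.9581, 8.9695, 0.4179], 'moment': [1.6317, 0.5141, -0.0261], 'grip_width': 0.0157}
```

View pics/s4.png

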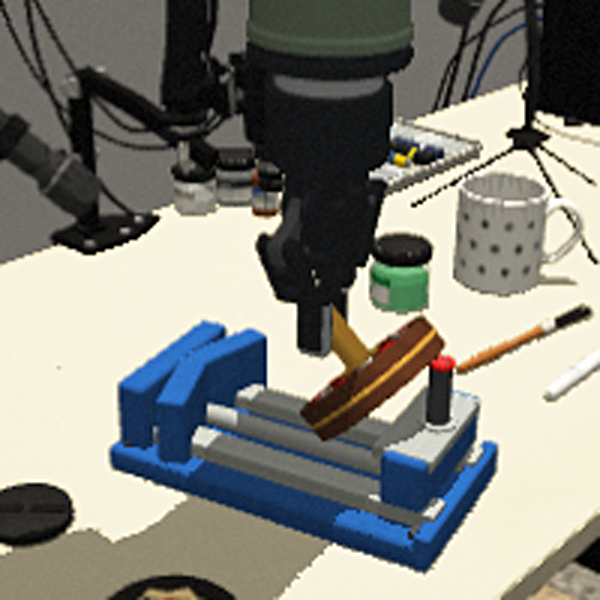

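Emit:
servo_tool(targets=[[[0, 0, 0], 0], [[0, 0, 0], 0], [[0.1, 0, -0.1], 0], [[0.1, 0, -0.3], 0], [[0, 0, -0.6], 0], [[0, 0, -0.7], 0], [[0, 0, -0.7], 0], [[0, 0, -0.7], 0], [[0, 0, -0.4], 0], [[0, 0, 0], 0], [[0, 0, 0], 0]], newtons=110)

```text
clock: 31.0
position: [0.5344, -0.1295, 0.2762]
tool_rot: [-3.141, -0.0, 1.808]
force: [-0.4, 0.2, -5.6]
grip_width: 0.0153
```

```bash
python3 look.py s5; python3 feel.py f6 6|tail -2; python3 - <<'E'
from h import *
f=bot.grab_frame('top')[130:290,170:340]; cv2.imwrite('pics/t5.png',cv2.resize(f,None,fx=3.5,fy=3.5,interpolation=cv2.INTER_CUBIC))
E
```

```text
{'clock': 31.0, 'qpos': [0.4878, 0.3872, -0.4778, 1.7278, 0.1986, 1.0756, 0.1829], 'qd': [0.0012, 0.0122, 0.0025, 0.0017, -0.0009, 0.0016, 0.0017], 'joint_efforts': [0.0397, -82.0462, -6.1026, -40.2723, 0.0751, 0.025, 0.0156], 'position': [0.5344, -0.1295, 0.2762], 'tool_rot': [-3.1407, -0.0003, 1.8085], 'force': [-0.3676, 0.1533, -5.5907], 'moment': [0.0662, 0.0764, 0.0148], 'grip_width': 0.0153}
[ 0.08775614  0.02637858 -0.00440949] [ 0.07033649 -0.18053226 -5.178864  ]
bearing world -73.26977046786251 rel tool yaw -176.8955857355501 mag 0.09163497761215549
```

View pics/s5.png

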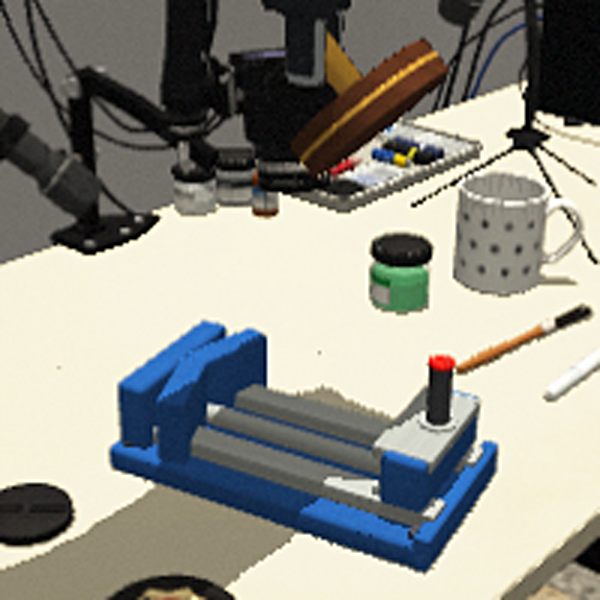

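View pics/f6.png

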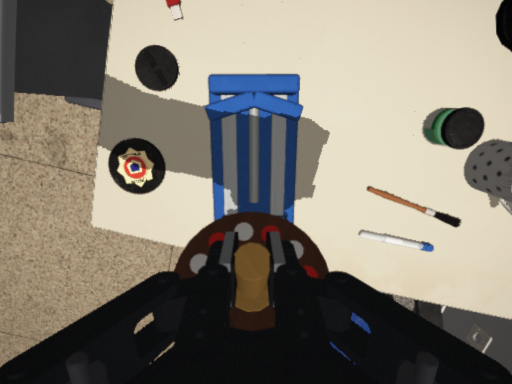

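View pics/t5.png

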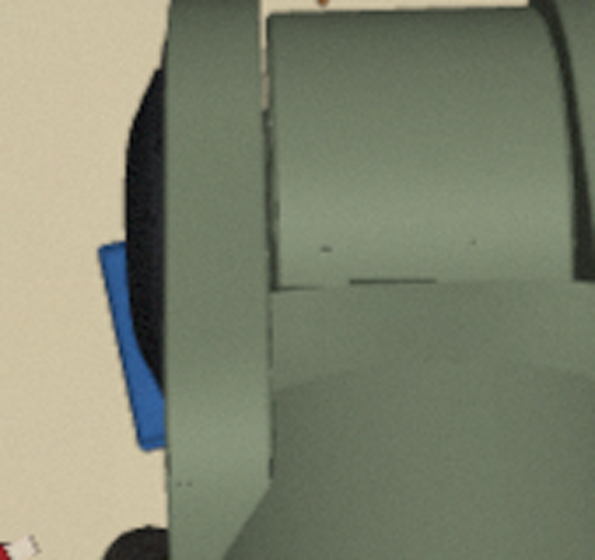

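```bash
python3 - <<'E'
from h import *
s=bot.observe(); c=bot.get_calibration('scene'); img=bot.grab_frame('scene')
Rt=R.from_euler('xyz',s['tool_rot']).as_matrix(); g=s['position']-Rt[:,2]*.0187
x=Rt[:,0]; z=np.array([0,0,1.])
big=[]
for th in (38,45,52):
    t=np.radians(th); ax=np.cos(t)*z+np.sin(t)*x; hv=np.cos(t)*x-np.sin(t)*z; y=np.cross(ax,hv)
    im=cv2.resize(img[100:200,230:330],None,fx=4,fy=4,interpolation=cv2.INTER_CUBIC)
    for hh in (-.061,-.037):
        p=np.array([proj(c,g+ax*hh+.05*(np.cos(a)*hv+np.sin(a)*y)) for a in np.linspace(0,6.283,60)])
        cv2.polylines(im,[((p-[230,100])*4).astype(int)],True,(0,255,0),1)
    o=g-ax*.061; print(th,o); big.append(im[:, :260])
cv2.imwrite('pics/ov.png',np.hstack(big))
E
```

```text
38 [ 0.54367919 -0.16599387  0.24712414]
45 [ 0.54499339 -0.17141501  0.2520575 ]
52 [ 0.5461561  -0.17621123  0.25763409]
```

View pics/ov.png

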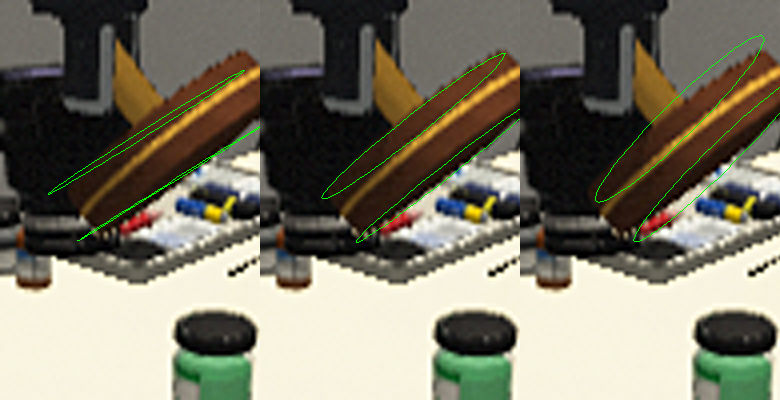

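Emit:
servo_tool(targets=[[[0, 0, 0], 0], [[0, 0, 0], 0], [[0, 0, 0], 0], [[0, 0, 0], 0], [[0, 0, 0], 0], [[0, 0, 0], 0]])

```text
clock: 32.2
position: [0.5349, -0.1296, 0.2768]
tool_rot: [-3.142, -0.0, 1.808]
force: [0.6, 0.8, -5.4]
grip_width: 0.0155
```

```bash
python3 look.py s6; python3 - <<'E'
import cv2,numpy as np
a=cv2.imread('pics/s5.png').astype(int);b=cv2.imread('pics/s6.png').astype(int)
print(abs(a-b)[:200,280:460].mean(),abs(a-b)[400:].mean())
from h import *
bot.job_done()
E
```

```text
{'clock': 32.2, 'qpos': [0.4878, 0.387, -0.4779, 1.7264, 0.1985, 1.0763, 0.1831], 'qd': [0.0, 0.0004, 0.0017, -0.0, 0.0006, -0.002, -0.0023], 'joint_efforts': [0.0037, -79.9694, -5.8651, -39.3673, 0.1037, -0.0181, -0.0002], 'position': [0.5349, -0.1296, 0.2768], 'tool_rot': [-3.1416, -0.0, 1.8085], 'force': [0.6137, 0.8448, -5.4044], 'moment': [0.1369, 0.0017, -0.0089], 'grip_width': 0.0155}
4.619898148148148 1.4083611111111112
the job is handed in; nothing more can be done
```

The job is handed in at about 32 s. The arm is holding the rotor tipped about 45° over the vise with the heavy side lowest.

- **Jaw:** I pulled it open by its post until it met the end stop, about 47 mm of travel. The post had not moved in the later pictures.
- **Finding the heavy side:** I lifted the rotor and turned it in the hand, reading the wrist moment in three directions. The readings gave −135°, −152° and −131° from the tool's x axis, about 20° apart because of noise. A longer average gave −135°, and I used −137°.
- **Regrasp:** I set the rotor back on the rails and gripped it again with the heavy side along the tool's x axis. A fresh reading put it 0.6° off, with a moment of 0.118 N m.
- **Tipping:** The tool cannot tilt, so I turned the stem in the fingers by pressing the light side of the rim on the post. I then gripped at 110 N and lifted it clear.

**Last checks:**
- An outline of the disc drawn over the scene picture fits best at about 45°, a few mm off. The moment reading suggests about 46°.
- That moment pointed along the tool's x axis to within about 3°.
- The underside is about 25 cm above the desk, and about 7 cm from the vise centre in plan.
- The arm pose was steady over the last second. The two scene frames I compared differed more round the rotor (mean 4.6 grey levels) than in the area below (1.4). The first was taken just after the lift. I did not look into the cause before handing in.
- I never touched the bystanders on purpose, and nothing looked moved in the pictures. I did not measure their positions again at the end.

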